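# Close up the spice-tin rack: hold its spring catch down and slide the stop home

## Task

Close up the spice-tin rack: with the fingertips press its steel catch bar down behind the white sliding stop and, keeping the bar held down the whole way, push the stop along its rails past both pairs of teeth until it is fully home against the end block by the tins. Then let the bar spring up and move clear; only touch and push, never lift the stop off its rails, and leave the tins and everything else where they stand.

Things in the scene. Friction and masses are not known exactly. Their poses are not given: they have to be found in the camera images.
- rack: wooden rack fixed to the table, 140 mm wide (its x), 375 mm long (its y, -205 to +170 mm); origin on the table surface, z up. The stop slides along +y, towards the tins (in a pocket at y = +143 mm). Two rails carry it: tops 22 mm above the table, inner edges at x = -34 and +34 mm, side fences 34 mm high. End block: face at y = +107 mm, top 46 mm high; wall beyond the tins 45 mm high
- stop: white sliding stop, loose, about 0.35 kg, bridging the catch bar: an upright cross wall at its back and two runners reaching 80 mm forward (+y, to the tins), joined by a deck 51 to 57 mm above the table. Origin under the wall, at the runners' underside (22 mm above the table). It starts at rack y = -140 to -100 mm, behind the first teeth; home, runners against the end block, is rack y = +27 mm
- stop_wall (a point): centre of the stop's cross wall, 54 mm above the table. The wall is 124 mm wide (rack x), 8 mm thick (faces 4 mm either side of this point along rack y) and reaches from 40 to 68 mm above the table. Push its face on the side away from the tins, just above the bar
- catch (a joint): how far the steel catch bar is pressed, in m: 0 up, 0.014 fully down. Its spring pushes up with about 3 N at first, 10 N fully down. The bar lies midway between the rails (rack x -30 to +30, y -200 to +60 mm), sinks level wherever it is pressed; flat top 38 mm above the table when up, 24 mm fully down. Its teeth pass under the stop's wall once it is pressed over 8 mm (10 to 13 mm is good)
- bar_near_end (a point): middle of the end of the catch bar farthest from the tins, on its top (rack x = 0, y = -200 mm); moves down with the bar
- teeth1 (a point): on the bar's top, midway between the first pair of teeth (rack x = 0, y = -80 mm). The teeth stand on the bar's edges beyond x = -22 and +22 mm (44 mm free between them), 8 mm long, 10 mm high; with the bar up they stop the wall
- teeth2 (a point): the same for the second pair of teeth (rack x = 0, y = -20 mm)
- tin0: small metal spice tin, 39 mm across, 44 mm tall, standing in the pocket at the far end of the rack; leave alone; origin at the centre of its underside
- tin1: as tin0, the middle one; origin at the centre of its underside
- tin2: as tin0; origin at the centre of its underside
- mug: white mug, 80 mm across, 85 mm tall, near the rack; leave alone; origin at the centre of its underside
- jar: glass jar, 60 mm across, 75 mm tall, near the rack; leave alone; origin at the centre of its underside
- shaker: white shaker, 38 mm across, 70 mm tall, near the rack; leave alone; origin at the centre of its underside
- spoon: wooden spoon lying on the table; leave alone; origin at the centre of its underside
- bowl: blue bowl, 130 mm across, 55 mm tall; leave alone; origin at the centre of its underside
Things that resemble listed ones, but are neither listed nor needed, are in the scene too. Several things have the shape of the stop; the one meant has the colours described above.

How it is judged:
By the outcome, as a careful person would: the job done as asked, in the order asked, and still so for the second after the job is handed in, with the robot touching nothing.
It also fails if it takes over 38 s, if anything falls off the work surface, if the arm or the gripper's body presses on something with over 40 N, if the wrist force passes 120 N, or if a joint passes its speed limit or range.

## Robot

A 6-joint arm with a two-finger parallel gripper is mounted at the origin on the work surface. World frame = base frame: x ahead of the robot, y to its left, z up, the work surface at z = 0. Lengths are in m, angles in degrees, forces in N, time in s.
With the tool pointing down it reaches from about 0.35 to 0.775 m from the base axis. Payload 7.3 kg.
Tool frame: the origin (TCP) lies on the front face of the gripper's body, between the roots of the fingers; the fingertips stand 66 mm ahead of it and the grasp point (between the pads) lies ctrl.tcp_to_grasp ahead of it (ctrl.tcp_to_grasp is the distance from the TCP to the grasp point, in m); z points along the fingers, y is the line along which they close (so a half turn about z gives the same grasp; the last joint's range is limited). The gripper opens to 92 mm and grips with 3 to 60 N. Pads are 19 mm wide; open, the fingers measure 130 mm over their backs; the gripper's body (75 mm by 190 mm) begins 47 mm behind the grasp point.
Start: joints at [67.151, 19.595, 87.324, -0, 73.075, -8.365], TCP at [0.131, 0.508, 0.292] pointing down, gripper open.
Joint ranges: [-145.02, 145.02], [-44.19, 115.74], [2.07, 154.8], [-57.11, 237.11], [16.16, 152.29], [-177.93, 177.93]. Speed limits (degrees/s): [147.25, 147.25, 180, 180, 180, 180].

## Interface

Orientations are given as a 3x3 rotation matrix whose columns are the frame's x, y, z axes.
In Python, from station import ctrl, read_camera, get_calibration, look_for, masks_of, spot_point gives the robot as it stands.
- The arm moves only by the tool servo_tool, never from a script. Its argument "plan" is text: rows parted by semicolons, each of 5 numbers parted by spaces: the shift along the tool's x, y, z in m, then the turn about the tool's z in rad, then the opening in per cent of the stroke, from 0 (shut) to 100 (fully open). A call has 1 to 12 rows; each row shifts and turns the commanded pose from where the row before left it, along the tool's axes as they then stand; what a row does not reach is not made up. A row lasts 1/8 s, in which the tool goes at most 62.5 mm and 10.7 degrees, less where a joint would pass 70% of its speed; a pose out of reach is approached as far as the arm can. A call with a gripper value outside its range is refused whole. The fingers move at their own pace and stop on an object; "squeeze" is the grip in N (left out, the last holds). Time passes only in rows, so rows that do not move let the fingers close. It gives the time, the measured TCP pose, the force, the opening and the grip force at its end, in the units of the state.
- ctrl.observe(): the state, without advancing time (a new reading comes with each control period).
- read_camera(name): name is "scene" or "side" or "wrist"; returns (picture, depth): 400x640x3 uint8, red, green, blue; 400x640 float32, m along the optical axis (not along the pixel's ray), 0 where there is no reading.
- get_calibration(name): a dict with "vertical_fov" (degrees; the focal length in pixels is half the picture's height over the tangent of half this angle, whatever the lens; pixels are square), "cx", "cy" (the principal point, pixels), "R" (3x3) and "t" (3): a world point X has camera coordinates R X + t. Camera axes: x right, y down, z forward; pixel columns grow to the right and rows downward; lengths in m; the calibration is good to about 2 mm. A picture is of the moment at which its call begins: read the wrist's pose just before it. get_calibration takes no time and is no camera call; for the wrist camera it gives the pose at the moment of the call.
- ctrl.finish_job(): hands the job in; it is judged then, once.
Trained networks look in the newest picture that a camera, given by its name, has taken for a name from the list of things; names that differ only in an ending like _2 or _b are one class to them, and where a whole thing is asked for, a point or a joint stands for the part that bears it (a point fixed in the world has none). Each returns a list of dicts, best first, with "confidence" (0 to 1); they miss things now and then, are a little off and sometimes report something else, mostly with a low value. They report only what shows in the picture. A call takes as long as a camera call. They do not tell look-alikes from the thing itself.
- look_for(label, camera): "extent" ([centre column, centre row, width, height] in pixels, round what is visible of it).
- masks_of(label, camera): "region" (400x640 bool, what is visible of it) and "extent" ([centre column, centre row, width, height] in pixels, round what is visible of it).
- spot_point(label, camera): "centre" ([column, row] in pixels: a listed point, or the origin of a listed thing).
The state is a dict: "time": time; "joint_positions": joint angles; "qd": joint speeds; "tau": joint torques, N m; "tcp_pos": TCP position; "tool_rot": TCP orientation; "contact_force": force on the tool from outside, world axes, zero at the start; "moment": the same for the moment, N m; "opening": finger opening in m; "grasp_force": force on a finger pad.
Only numpy, scipy, OpenCV 4.12 (cv2) and the standard library are available. Lean on these libraries where they do the work, as an engineer would, in place of code of your own. Each camera call takes 0.05 s, during which the arm holds its last target. There are 200 camera calls.

## Working session

There is one attempt and no reset: what is moved stays moved. The work goes in short steps, Python scripts to look and compute and a tool call to move; the robot and the scene stay as the last step left them, time stands still between calls to the robot, and variables do not carry over. Pictures are saved under pics/ and viewed, at most 10 in all, crops included, and the job is handed in when it is done.

Besides the shell and the picture viewer there is one more tool, called after ">>>" as name(argument=value, ...) on one line, values as JSON. servo_tool: Moves the arm, as the interface text tells. Its arguments: {"type":"object","properties":{"plan":{"type":"string"},"squeeze":{"type":"number"}},"required":["plan"]}

```bash
mkdir -p pics
cat > h.py <<'E'
import numpy as np, cv2
from station import ctrl, read_camera, get_calibration, look_for, masks_of, spot_point
def f(c): return 200/np.tan(np.radians(c["vertical_fov"]/2))
def world(px,c,z=None,d=None):
    r=np.array([(px[0]-c["cx"])/f(c),(px[1]-c["cy"])/f(c),1.]);R=np.array(c["R"]);t=np.array(c["t"])
    o=-R.T@t; w=R.T@r
    return o+w*((z-o[2])/w[2] if z is not None else d)
def save(n,p): cv2.imwrite("pics/"+n,p[:,:,::-1])
E
python3 - <<'E'
from h import *
s=ctrl.observe(); print(s["time"],s["tcp_pos"],np.round(s["tool_rot"],3),ctrl.tcp_to_grasp)
ims=[]
for n in ["scene","side","wrist"]:
    c=get_calibration(n); p,d=read_camera(n); ims.append(p); save(n+"0.png",p)
    print(n,{k:np.round(v,3).tolist() for k,v in c.items()})
    for l,z in [("stop_wall",.054),("bar_near_end",.038),("teeth1",.038),("teeth2",.038),("rack",0),("stop",.022),("tin0",0)]:
        for r in spot_point(l,n)[:3]:
            print(l,np.round(r["confidence"],2),np.round(r["centre"]),np.round(world(r["centre"],c,z=z),4))
E
```

```text
0.0 [0.13117058 0.50803238 0.29154163] [[-0.968  0.25  -0.001]
 [ 0.25   0.968 -0.001]
 [ 0.    -0.002 -1.   ]] 0.0467
scene {'vertical_fov': 54.547, 'cx': 310.395, 'cy': 194.439, 'R': [[0.654, 0.757, -0.001], [0.551, -0.477, -0.685], [-0.519, 0.447, -0.729]], 't': [-0.372, -0.228, 1.427]}
stop_wall 0.91 [235. 308.] [ 0.6759 -0.3219  0.054 ]
stop_wall 0.88 [294. 229.] [ 0.5861 -0.0739  0.054 ]
stop_wall 0.77 [215. 245.] [ 0.4924 -0.2626  0.054 ]
bar_near_end 0.64 [274. 247.] [ 0.5903 -0.1453  0.038 ]
bar_near_end 0.15 [318. 174.] [0.4567 0.1282 0.038 ]
teeth1 0.74 [314. 208.] [0.5572 0.025  0.038 ]
teeth1 0.63 [303. 223.] [ 0.5756 -0.0343  0.038 ]
teeth1 0.42 [372. 132.] [0.4227 0.4114 0.038 ]
teeth2 0.74 [314. 208.] [0.5572 0.025  0.038 ]
teeth2 0.63 [303. 223.] [ 0.5756 -0.0343  0.038 ]
teeth2 0.42 [372. 132.] [0.4227 0.4114 0.038 ]
rack 0.64 [322. 216.] [ 0.5691  0.0449 -0.    ]
stop 0.76 [235. 314.] [ 0.6731 -0.3266  0.022 ]
stop 0.67 [295. 238.] [ 0.5916 -0.0761  0.022 ]
tin0 0.73 [361. 190.] [0.5707 0.2078 0.    ]
tin0 0.6 [338. 176.] [0.4781 0.1977 0.    ]
tin0 0.45 [351. 181.
[... 396 characters left out ...]
543  0.038 ]
teeth1 0.86 [309. 215.] [0.5688 0.0204 0.038 ]
teeth1 0.69 [314. 201.] [ 0.5817 -0.0475  0.038 ]
teeth2 0.86 [309. 215.] [0.5688 0.0204 0.038 ]
teeth2 0.69 [314. 201.] [ 0.5817 -0.0475  0.038 ]
rack 0.85 [310. 224.] [0.5666 0.0177 0.    ]
stop 0.64 [366. 180.] [ 0.4706 -0.2495  0.022 ]
stop 0.57 [317. 197.] [ 0.5882 -0.095   0.022 ]
tin0 0.77 [297. 260.] [0.539  0.1696 0.    ]
tin0 0.68 [312. 262.] [0.4997 0.1616 0.    ]
tin0 0.58 [282. 255.] [0.5867 0.1682 0.    ]
wrist {'vertical_fov': 61.136, 'cx': 319.658, 'cy': 199.442, 'R': [[0.25, 0.968, -0.0], [0.923, -0.238, 0.301], [0.292, -0.075, -0.954]], 't': [-0.525, -0.038, 0.392]}
stop_wall 0.53 [328. 342.] [0.3261 0.4676 0.054 ]
```

View pics/scene0.png

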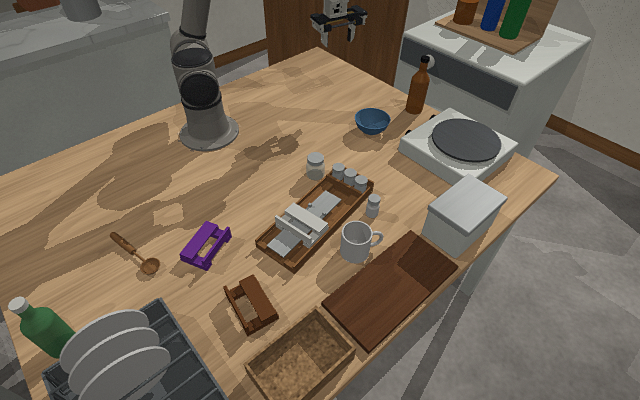

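View pics/side0.png

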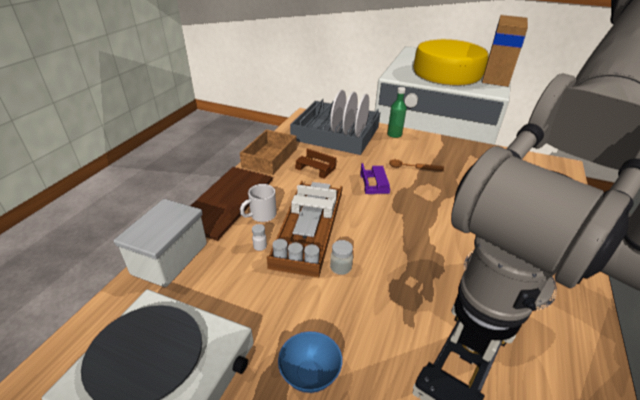

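The scene picture shows the rack at about (313,220). The white stop is on it at (300,225), the mug is at (356,242), and the purple and brown look-alike stops lie off the rack. In the side picture the rack is at (310,225), the white stop at (316,195) and the tins at about (297,250). The rack is turned about +10°, so next I bring the wrist camera over it with the fingers shut.

>>> servo_tool(plan="0 0 0 -0.143 0; 0 0 0 -0.143 0; 0 0 0 -0.143 0; -0.0244 -0.0442 0 0 0; -0.0244 -0.0442 0 0 0; -0.0244 -0.0442 0 0 0; -0.0244 -0.0442 0 0 0; -0.0244 -0.0442 0 0 0; -0.0244 -0.0442 0 0 0; -0.0244 -0.0442 0 0 0; -0.0244 -0.0442 0 0 0; -0.0244 -0.0442 0 0 0", squeeze=10)

```text
time: 2.7
tcp_pos: [0.4181, 0.1537, 0.2925]
tool_rot: [[-0.985, -0.175, 0.001], [-0.175, 0.985, 0.0], [-0.001, 0.0, -1.0]]
contact_force: [0.1, 0.8, 0.2]
opening: 0.0008
grasp_force: 0.0
```

>>> servo_tool(plan="-0.0244 -0.0442 0 0 0; -0.0244 -0.0442 0 0 0; -0.0244 -0.0442 0 0 0; -0.0244 -0.0442 0 0 0; -0.0244 -0.0442 0 0 0; 0 0 0 0 0; 0 0 0 0 0")

```text
time: 3.58
tcp_pos: [0.5757, -0.0407, 0.2918]
tool_rot: [[-0.985, -0.175, -0.001], [-0.175, 0.985, 0.001], [0.001, 0.001, -1.0]]
contact_force: [0.0, 0.1, 0.1]
opening: 0.0005
grasp_force: 0.0
```

Run:
```python
from h import *
s=ctrl.observe(); print(s["time"],s["tcp_pos"],np.round(s["tool_rot"],3),s["opening"])
n="wrist"
c=get_calibration(n); p,d=read_camera(n); save("wrist1.png",p); np.save("d1.npy",d)
import pickle; pickle.dump(c,open("c1.pkl","wb"))
for l,z in [("stop_wall",.054),("bar_near_end",.038),("teeth1",.038),("rack",0),("stop",.022),("tin0",0),("mug",0),("jar",0),("shaker",0)]:
    for r in spot_point(l,n)[:3]:
        print(l,np.round(r["confidence"],2),np.round(r["centre"],1),np.round(world(r["centre"],c,z=z),4))
```

```text
3.575 [ 0.57567523 -0.04073799  0.29184152] [[-0.985 -0.175 -0.001]
 [-0.175  0.985  0.001]
 [ 0.001  0.001 -1.   ]] 0.0005008585103026822
stop_wall 0.9 [ 55.3 210.2] [ 0.657  -0.3038  0.054 ]
stop_wall 0.87 [279.6 180.4] [ 0.5849 -0.0801  0.054 ]
stop_wall 0.87 [111.5  39.5] [ 0.4831 -0.2457  0.054 ]
bar_near_end 0.76 [209.6 176.8] [ 0.5983 -0.1542  0.038 ]
teeth1 0.89 [384.6 177.1] [0.5663 0.0269 0.038 ]
teeth1 0.87 [325.2 176.9] [ 0.5771 -0.0346  0.038 ]
teeth1 0.52 [391.3 169.4] [0.5571 0.0319 0.038 ]
rack 0.71 [390.9 168.4] [0.5628 0.0407 0.    ]
rack 0.43 [210.5 175.1] [ 0.6074 -0.1642  0.    ]
stop 0.86 [279.  174.8] [ 0.5874 -0.084   0.022 ]
stop 0.78 [ 77.  201.6] [ 0.6578 -0.3033  0.022 ]
tin0 0.85 [517.6 206.5] [0.5815 0.2014 0.    ]
tin0 0.67 [530.2 172.9] [0.5396 0.2015 0.    ]
tin0 0.63 [536.5 130.9] [0.4925 0.1911 0.    ]
jar 0.86 [520.8  56.6] [0.4222 0.1468 0.    ]
shaker 0.74 [468.1 257. ] [0.6564 0.1634 0.    ]
```

View pics/wrist1.png

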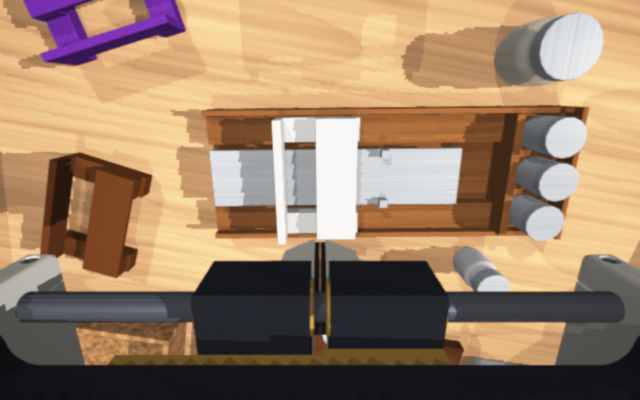

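The wrist view shows the stop wall at (280,180), the first teeth hidden under the deck and the second teeth at (384,177). The near end of the bar is at (210,177), and the shut fingers are at (320,250). The rack is aligned with the tool (yaw 10°). Before going down I check the finger outline with depth.

Run:
```python
from h import *
import pickle
c=pickle.load(open("c1.pkl","rb")); d=np.load("d1.npy"); s=ctrl.observe()
T=np.array(s["tool_rot"]); p=np.array(s["tcp_pos"])
for v in range(240,360,12):
    print(v,[(u,*np.round(T.T@(world((u,v),c,d=d[v,u])-p)*1000).astype(int)) for u in (200,240,285,300,312,328,345,400) if 0<d[v,u]<.25])
R=np.array([[.9848,-.1736],[.1736,.9848]]); o=np.array([.563,.0445])
def rk(u,v):
    X=world((u,v),c,d=d[v,u]); return np.round(np.r_[R.T@(X[:2]-o),X[2]]*1000,1)
for uv in [(277,140),(279,210),(340,180),(215,180),(260,180),(340,112),(340,234),(430,180),(430,160),(430,195),(505,180)]: print(uv,rk(*uv))
col=d[:,279]; 
for n,v in (("bar",180),("bar2",165)):
    print([ (u,*rk(u,v)[1:]) for u in range(204,296,4)])
```

```text
240 [(312, np.int64(11), np.int64(-4), np.int64(65)), (328, np.int64(11), np.int64(4), np.int64(65))]
252 [(285, np.int64(12), np.int64(-16), np.int64(51)), (300, np.int64(12), np.int64(-9), np.int64(50)), (312, np.int64(11), np.int64(-4), np.int64(51)), (328, np.int64(11), np.int64(4), np.int64(52)), (345, np.int64(11), np.int64(12), np.int64(52))]
264 [(240, np.int64(36), np.int64(-23), np.int64(-7)), (285, np.int64(36), np.int64(-10), np.int64(-7)), (300, np.int64(36), np.int64(-6), np.int64(-7)), (312, np.int64(11), np.int64(-4), np.int64(40)), (328, np.int64(11), np.int64(3), np.int64(40)), (345, np.int64(36), np.int64(7), np.int64(-7)), (400, np.int64(37), np.int64(22), np.int64(-8))]
276 [(240, np.int64(36), np.int64(-21), np.int64(-13)), (285, np.int64(36), np.int64(-9), np.int64(-13)), (300, np.int64(37), np.int64(-5), np.int64(-14)), (312, np.int64(11), np.int64(-3), np.int64(30)), (328, np.int64(11), np.int64(3), np.int64(30)), (345, np.int64(37), np.int64(6), np.int64(-15)), (400, np.int64(36), np.int64(21), np.int64(-13))]
288 [(200, np.int64(36), np.int64(-30), np.int64
[... 4090 characters left out ...]
77.3), np.float64(38.3)), (236, np.float64(-173.2), np.float64(38.0)), (240, np.float64(-169.0), np.float64(38.3)), (244, np.float64(-165.1), np.float64(37.0)), (248, np.float64(-160.5), np.float64(39.0)), (252, np.float64(-156.1), np.float64(40.3)), (256, np.float64(-152.4), np.float64(38.0)), (260, np.float64(-148.0), np.float64(39.6)), (264, np.float64(-143.9), np.float64(39.2)), (268, np.float64(-139.9), np.float64(38.3)), (272, np.float64(-135.9), np.float64(37.3)), (276, np.float64(-127.6), np.float64(69.3)), (280, np.float64(-123.9), np.float64(68.2)), (284, np.float64(-122.6), np.float64(44.6)), (288, np.float64(-119.0), np.float64(39.8)), (292, np.float64(-115.0), np.float64(38.4))]
```

>>> servo_tool(plan="-0.0011 -0.037 0 0 0; -0.0011 -0.037 0 0 0; 0 0 0.035 0 0; 0 0 0.035 0 0; 0 0 0.035 0 0; 0 0 0.035 0 0; 0 0 0.035 0 0; 0 0 0 0 0; 0 0 0 0 0")

```text
time: 5.2
tcp_pos: [0.592, -0.1137, 0.1185]
tool_rot: [[-0.985, -0.175, 0.002], [-0.175, 0.985, -0.0], [-0.002, -0.001, -1.0]]
contact_force: [1.2, -0.6, 0.2]
opening: 0.0003
grasp_force: 0.0
```

Run:
```python
from h import *
s=ctrl.observe(); p=np.array(s["tcp_pos"]); T=np.array(s["tool_rot"])
R=np.array([[.9848,-.1736],[.1736,.9848]]); o=np.array([.563,.0445])
print(s["time"],p,p[2]-.066,R.T@(p[:2]-o),s["contact_force"])
c=get_calibration("wrist"); im,d=read_camera("wrist"); save("wrist2.png",im)
for v in (150,170,190): 
    X=[world((u,v),c,d=d[v,u]) for u in range(240,420,6)]
    print(v,[tuple(np.round(np.r_[R.T@(x[:2]-o),x[2]]*1000).astype(int).tolist()) for x in X])
```

```text
5.2 [ 0.59195649 -0.11365844  0.11850412] 0.052504115516835786 [ 0.00106004 -0.16078127] [ 1.18656732 -0.6132042   0.23889116]
150 [(-50, -206, 22), (-50, -203, 21), (-50, -199, 22), (-50, -196, 22), (-50, -192, 22), (-50, -189, 22), (-50, -186, 22), (-50, -182, 22), (-50, -179, 21), (-50, -176, 22), (-50, -172, 22), (-50, -169, 22), (-50, -166, 22), (-50, -162, 22), (-50, -159, 22), (-50, -155, 22), (-50, -152, 22), (-50, -149, 22), (-50, -145, 22), (-50, -142, 22), (-50, -139, 23), (-50, -135, 23), (-50, -132, 22), (-52, -131, 36), (-55, -131, 53), (-57, -131, 66), (-58, -129, 70), (-58, -126, 69), (-58, -124, 68), (-53, -114, 41)]
170 [(-34, -212, 1), (-38, -203, 22), (-38, -200, 22), (-38, -196, 22), (-39, -193, 22), (-38, -190, 22), (-38, -186, 21), (-39, -183, 23), (-39, -179, 22), (-39, -176, 23), (-39, -172, 22), (-39, -169, 22), (-39, -166, 22), (-39, -162, 22), (-39, -159, 23), (-39, -155, 23), (-39, -152, 23), (-38, -148, 21), (-39, -145, 22), (-39, -142, 23), (-39, -138, 22), (-39, -135, 23), (-39, -132, 24), (-42, -131, 39), (-46, -131, 56), (-49, -131, 67), (-49, -128, 67), (-49, -126, 68), (-49, -123, 68), (-43, -112, 40)]
190 [(-20, -213, 1), (-21, -209, 2), (-22, -204, 6), (-22, -200, 7), (-22, -196, 6), (-22, -192, 6), (-22, -189, 6), (-22, -185, 6), (-22, -181, 7), (-22, -177, 6), (-22, -174, 7), (-22, -170, 6), (-22, -166, 6), (-22, -162, 6), (-22, -158, 6), (-22, -155, 6), (-22, -151, 7), (-22, -147, 7), (-22, -143, 7), (-22, -140, 7), (-22, -136, 6), (-22, -132, 6), (-22, -128, 6), (-22, -124, 6), (-37, -131, 57), (-40, -130, 67), (-40, -128, 68), (-40, -125, 68), (-22, -106, 7), (-22, -102, 6)]
```

View pics/wrist2.png

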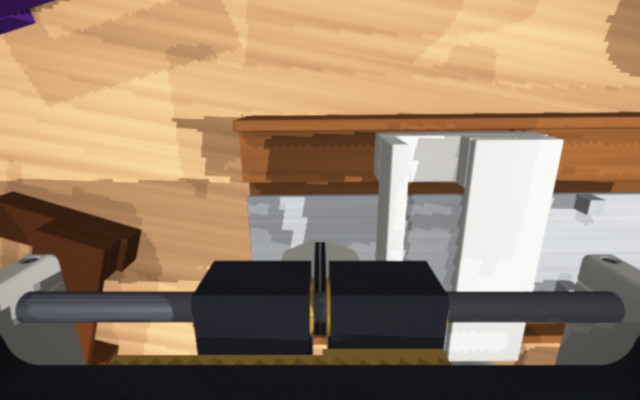

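The fingertips (about (320,245)) stand over the bar, 11 mm behind the wall (about (385,200)), and are centred. Now I press.

>>> servo_tool(plan="0.001 0 0.008 0 0; 0 0 0.006 0 0; 0 0 0.006 0 0; 0 0 0.006 0 0; 0 0 0 0 0; 0 0 0 0 0")

```text
time: 6.0
tcp_pos: [0.5904, -0.1137, 0.092]
tool_rot: [[-0.984, -0.175, 0.001], [-0.175, 0.984, -0.0], [-0.001, -0.0, -1.0]]
contact_force: [-2.7, -0.2, 9.1]
opening: 0.0006
grasp_force: 4.3
```

>>> servo_tool(plan="0 0.006 0 0 0; 0 0.006 0 0 0; 0 0.008 0 0 0; 0 0.008 0 0 0; 0 0.008 0 0 0; 0 0.008 0 0 0; 0 0 0 0 0")

```text
time: 6.88
tcp_pos: [0.5841, -0.0711, 0.0928]
tool_rot: [[-0.984, -0.176, 0.005], [-0.176, 0.984, -0.002], [-0.004, -0.003, -1.0]]
contact_force: [1.1, -1.9, 7.4]
opening: 0.0004
grasp_force: 4.2
```

>>> servo_tool(plan="0 0.008 0.0005 0 0; 0 0.008 0 0 0; 0 0.008 0 0 0; 0 0.008 0 0 0; 0 0.008 0 0 0; 0 0.008 0 0 0; 0 0 0 0 0")

```text
time: 7.75
tcp_pos: [0.5761, -0.024, 0.0926]
tool_rot: [[-0.984, -0.176, 0.006], [-0.176, 0.984, -0.002], [-0.005, -0.003, -1.0]]
contact_force: [1.2, -3.0, 9.6]
opening: 0.0
grasp_force: 4.7
```

>>> servo_tool(plan="0 0.008 0 0 0; 0 0.008 0 0 0; 0 0.008 0 0 0; 0 0.008 0 0 0; 0 0.008 0 0 0; 0 0.008 0 0 0; 0 0 0 0 0")

```text
time: 8.62
tcp_pos: [0.5676, 0.0235, 0.0924]
tool_rot: [[-0.984, -0.176, 0.006], [-0.176, 0.984, -0.002], [-0.005, -0.003, -1.0]]
contact_force: [1.3, -3.1, 9.0]
opening: 0.0003
grasp_force: 4.6
```

Run:
```python
from h import *
s=ctrl.observe(); p=np.array(s["tcp_pos"])
R=np.array([[.9848,-.1736],[.1736,.9848]]); o=np.array([.563,.0445])
print(s["time"],p[2]-.066,R.T@(p[:2]-o),s["contact_force"])
c=get_calibration("wrist"); im,d=read_camera("wrist"); save("wrist3.png",im)
for v in (150,190): 
    X=[world((u,v),c,d=d[v,u]) for u in range(330,440,6)]
    print(v,[tuple(np.round(np.r_[R.T@(x[:2]-o),x[2]]*1000).astype(int).tolist()) for x in X])
```

```text
8.625 0.026412761621795774 [ 0.00083035 -0.02151397] [ 1.33011072 -3.09006619  9.01536572]
150 [(-54, -17, 22), (-54, -14, 22), (-54, -11, 22), (-54, -8, 22), (-54, -6, 22), (-55, -3, 28), (-59, -3, 49), (-60, -2, 54), (-60, 0, 56), (-60, 2, 56), (-58, 8, 41), (-58, 11, 41), (-57, 13, 40), (-57, 16, 40), (-58, 18, 40), (-57, 21, 40), (-57, 24, 40), (-58, 26, 41), (-58, 28, 41)]
190 [(-34, -17, 22), (-34, -14, 22), (-34, -11, 22), (-34, -8, 22), (-35, -5, 23), (-38, -3, 33), (-44, -3, 54), (-48, -3, 68), (-48, -1, 68), (-48, 1, 67), (-48, 3, 67), (-40, 12, 40), (-39, 15, 39), (-40, 17, 40), (-40, 20, 40), (-40, 23, 40), (-40, 25, 40), (-40, 28, 40), (-40, 30, 40)]
```

View pics/wrist3.png

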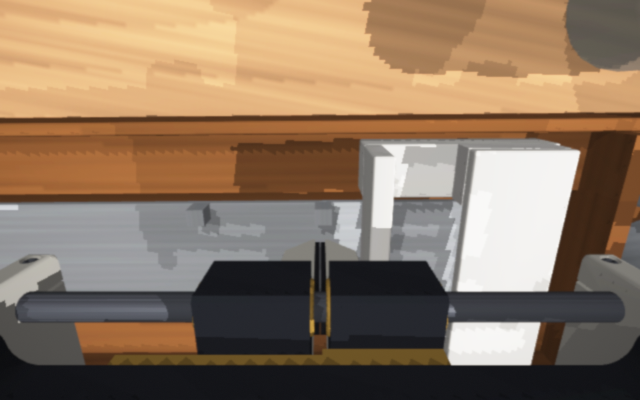

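The wall (back face at column 370) is past both pairs of teeth, with its back face at rack y = -3 mm. Home is about 26 mm further on.

>>> servo_tool(plan="0 0.008 0 0 0; 0 0.008 0 0 0; 0 0.006 0 0 0; 0 0.002 0 0 0; 0 0.002 0 0 0; 0 0 0 0 0")

```text
time: 9.43
tcp_pos: [0.563, 0.0484, 0.0923]
tool_rot: [[-0.984, -0.176, 0.005], [-0.176, 0.984, -0.002], [-0.005, -0.003, -1.0]]
contact_force: [1.9, -7.1, 9.1]
opening: 0.0008
grasp_force: 5.2
```

Force is rising, so contact with the end block is starting. I'll push on gently.

>>> servo_tool(plan="0 0.001 0 0 0; 0 0.001 0 0 0; 0 0.001 0 0 0; 0 0 0 0 0; 0 0 0 0 0")

```text
time: 10.05
tcp_pos: [0.563, 0.0493, 0.0927]
tool_rot: [[-0.984, -0.175, 0.006], [-0.175, 0.984, -0.005], [-0.005, -0.006, -1.0]]
contact_force: [1.9, -17.2, 11.6]
opening: 0.0004
grasp_force: 10.7
```

>>> servo_tool(plan="0 -0.004 0 0 0; 0 -0.004 0 0 0; 0 0 0 0 0")

```text
time: 10.42
tcp_pos: [0.5632, 0.0453, 0.0919]
tool_rot: [[-0.985, -0.175, 0.003], [-0.175, 0.985, 0.001], [-0.004, 0.0, -1.0]]
contact_force: [-0.2, 2.9, 8.9]
opening: 0.0003
grasp_force: 4.4
```

Run:
```python
from h import *
s=ctrl.observe(); p=np.array(s["tcp_pos"])
R=np.array([[.9848,-.1736],[.1736,.9848]]); o=np.array([.563,.0445])
print(s["time"],p[2]-.066,R.T@(p[:2]-o),s["contact_force"])
c=get_calibration("wrist"); im,d=read_camera("wrist"); save("wrist4.png",im)
for v in (150,190,220): 
    X=[world((u,v),c,d=d[v,u]) for u in list(range(360,420,5))+list(range(560,640,5))]
    print(v,[tuple(np.round(np.r_[R.T@(x[:2]-o),x[2]]*1000).astype(int).tolist()) for x in X])
```

```text
10.425 0.025903584394311674 [0.00028348 0.00072837] [-0.15046164  2.86549192  8.89441706]
150 [(-55, 20, 23), (-55, 22, 23), (-58, 22, 39), (-60, 22, 50), (-60, 24, 51), (-60, 26, 51), (-60, 28, 52), (-58, 33, 40), (-58, 35, 40), (-58, 37, 40), (-58, 39, 40), (-58, 41, 41), (-61, 93, 55), (-61, 94, 56), (-61, 97, 55), (-61, 97, 56), (-61, 100, 55), (-59, 109, 46), (-59, 112, 46), (-59, 113, 47), (-56, 131, 27), (-57, 129, 32), (-57, 130, 33), (-58, 129, 37), (-58, 131, 37), (-58, 131, 40), (-59, 131, 42), (-59, 132, 44)]
190 [(-35, 20, 23), (-35, 23, 23), (-41, 22, 43), (-45, 22, 56), (-48, 22, 67), (-49, 23, 69), (-48, 25, 68), (-48, 27, 68), (-48, 29, 67), (-41, 38, 41), (-40, 41, 39), (-41, 42, 41), (-45, 94, 57), (-45, 97, 57), (-45, 98, 57), (-45, 101, 57), (-42, 111, 46), (-42, 113, 47), (-39, 125, 35), (-40, 125, 37), (-40, 125, 40), (-41, 125, 42), (-42, 126, 44), (-42, 125, 47), (-43, 125, 50), (-44, 125, 52), (-45, 124, 54), (-45, 125, 56)]
220 [(-21, 21, 26), (-21, 23, 27), (-29, 22, 47), (-33, 22, 59), (-37, 23, 67), (-37, 24, 68), (-37, 26, 68), (-38, 28, 70), (-37, 30, 69), (-21, 43, 27), (-21, 46, 26), (-21, 48, 26), (-33, 97, 57), (-33, 99, 58), (-33, 101, 58), (-29, 112, 47), (-29, 114, 46), (-19, 137, 22), (-19, 140, 22), (-19, 142, 22), (-19, 145, 22), (-19, 148, 21), (-19, 149, 22), (-19, 152, 22), (-19, 155, 22), (-28, 134, 46), (-31, 131, 52), (-32, 129, 55)]
```

View pics/wrist4.png

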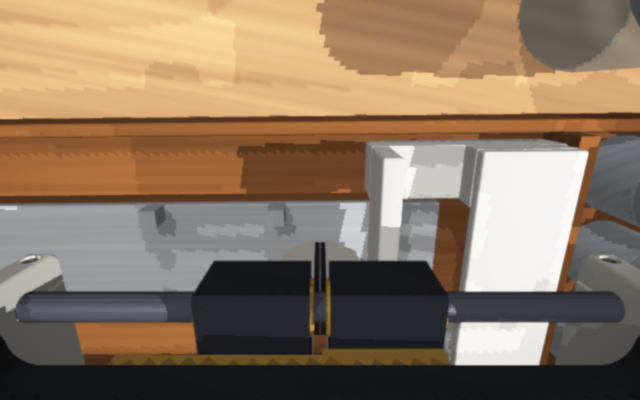

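The wall's back face (column 370) is at rack y = 22–23 mm, and the stop sits against the end block at column 585. It is home and square. I release the bar slowly and move clear.

>>> servo_tool(plan="0 0 -0.004 0 0; 0 0 -0.004 0 0; 0 0 -0.004 0 0; 0 0 -0.006 0 0; 0 0 -0.03 0 0; 0 0 -0.04 0 0; 0 0 -0.05 0 0; 0 0 -0.05 0 0; 0 0 0 0 0; 0 0 0 0 0; 0 0 0 0 0")

```text
time: 11.85
tcp_pos: [0.5613, 0.0448, 0.2769]
tool_rot: [[-0.985, -0.175, -0.004], [-0.175, 0.985, 0.0], [0.004, 0.001, -1.0]]
contact_force: [0.2, 0.1, -0.7]
opening: 0.0
grasp_force: 0.0
```

Run:
```python
from h import *
s=ctrl.observe(); print(s["time"],s["tcp_pos"],s["contact_force"])
R=np.array([[.9848,-.1736],[.1736,.9848]]); o=np.array([.563,.0445])
c=get_calibration("wrist"); im,d=read_camera("wrist"); save("wrist5.png",im)
for v in (140,180,210): 
    X=[world((u,v),c,d=d[v,u]) for u in range(280,440,5)]
    print(v,[tuple(np.round(np.r_[R.T@(x[:2]-o),x[2]]*1000).astype(int).tolist()) for x in X])
```

```text
11.85 [0.56128688 0.04479721 0.27694778] [ 0.19252814  0.14427757 -0.6690362 ]
140 [(-38, -40, 22), (-38, -35, 24), (-38, -30, 21), (-38, -25, 22), (-38, -20, 22), (-38, -15, 21), (-38, -9, 23), (-38, -4, 22), (-38, 1, 22), (-38, 6, 21), (-38, 11, 22), (-38, 16, 21), (-38, 21, 21), (-44, 23, 69), (-44, 27, 69), (-41, 35, 41), (-41, 40, 39), (-41, 44, 39), (-41, 49, 41), (-41, 54, 41), (-41, 59, 40), (-42, 62, 48), (-43, 65, 57), (-43, 70, 56), (-43, 74, 58), (-43, 79, 58), (-43, 83, 58), (-43, 88, 57), (-43, 92, 57), (-43, 97, 57), (-43, 101, 58), (-41, 110, 45)]
180 [(0, -39, 38), (0, -35, 37), (0, -29, 39), (0, -24, 39), (0, -19, 39), (-1, -14, 40), (0, -9, 37), (0, -4, 38), (0, 1, 38), (0, 6, 38), (0, 11, 38), (0, 16, 38), (-1, 21, 39), (-8, 24, 68), (-8, 28, 69), (0, 36, 36), (0, 41, 38), (0, 46, 37), (0, 51, 38), (0, 56, 38), (8, 67, 6), (-5, 63, 57), (-5, 68, 56), (-5, 72, 56), (-5, 77, 57), (-5, 82, 56), (-5, 86, 57), (-5, 91, 56), (-5, 96, 56), (-5, 101, 57), (-2, 109, 45), (-3, 114, 47)]
210 [(37, -42, 23), (38, -37, 21), (37, -32, 23), (37, -26, 23), (29, -19, 47), (38, -15, 20), (37, -10, 22), (37, -4, 22), (37, 1, 22), (37, 6, 22), (37, 12, 23), (37, 17, 22), (37, 23, 22), (21, 24, 68), (21, 29, 69), (37, 39, 22), (37, 45, 22), (37, 50, 21), (37, 55, 23), (37, 61, 22), (37, 66, 22), (25, 65, 57), (25, 69, 58), (25, 74, 58), (25, 79, 57), (25, 84, 58), (25, 89, 57), (25, 94, 58), (24, 98, 59), (29, 107, 46), (29, 113, 45), (35, 124, 29)]
```

View pics/wrist5.png

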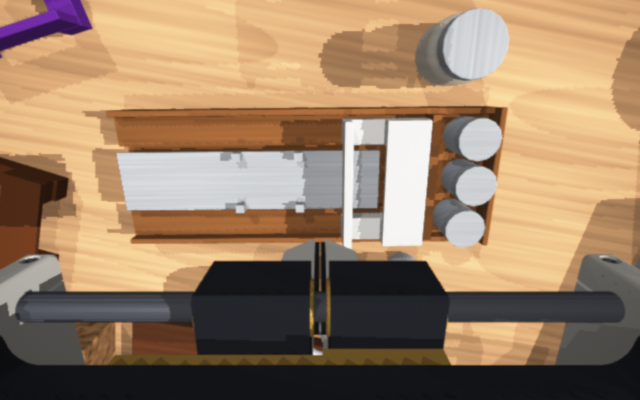

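The bar is back up at 38 mm. The stop (wall at column 348, centre at rack y of about 27 mm) is home against the end block, and the tins at (470,180) stand where they were. The gripper is clear.

```bash
python3 -c "
from station import ctrl
print(ctrl.finish_job())"
```

```text
the job is handed in; nothing more can be done
None
```

The white stop is fully home against the end block (wall centre at about rack y = +27 mm), the catch bar has sprung back up, and the gripper is clear; the tins stand where they were, and the job was handed in at about 12 s.

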